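Feed the soap loaf through the guide rails of the loaf cutter

ROBOT

A 7-joint arm with a two-finger parallel gripper is mounted at the origin on the work surface. World frame = base frame: x ahead of the robot, y to its left, z up, the work surface at z = 0. Lengths are in mm, angles in rad, forces in N, time in s.
With the tool pointing down it reaches from about 425 to 975 mm from the base axis. Payload 16.7 kg.
Tool frame: the origin (TCP) lies between the finger pads; the fingertips stand 19 mm ahead of it and the grasp point (between the pads) is the TCP (manip.tip_reach is the distance from the TCP to the fingertips, in mm); x points along the fingers, z is the direction in which the jaws open and shut, and the axes are right-handed (so a half turn about x gives the same grasp; the last joint's range is limited). The gripper opens to 85 mm and grips with 20 to 120 N. Pads are 22 mm wide; open, the fingers measure 114 mm over their backs; the gripper's body (76 mm by 85 mm) begins 54 mm behind the grasp point. The pads swing forward as they close: fully open they stand 13 mm farther back than shut.
Start: joints at [-1.252, 0.426, 0.074, 1.606, -0.034, 1.111, -0.067], TCP at [304.975, 602.136, 250.302] pointing down, gripper open.
Joint ranges: [-2.85, 2.85], [-0.5, 2.14], [-1.23, 1.37], [0.21, 2.46], [-1.02, 4.16], [0.16, 2.05], [-2.73, 2.73]. Speed limits (rad/s): [1.89, 1.89, 2.39, 2.39, 3.01, 3.01, 3.01].

INTERFACE

Orientations are given as a unit quaternion [x, y, z, w].
In Python, from cell import manip gives the robot as it stands.
- The arm moves only by the tool carry_out, never from a script. Its argument "targets" is a list that holds one entry, the list of rows, each a list of 5 numbers: the opening in per cent of the stroke, from 0 (shut) to 100 (fully open), then the shift along the tool's x, y, z in cm, then the turn about the tool's x in degrees. In form: [[[jaw, x, y, z, roll], ...]]. A call has 1 to 12 rows; each row shifts and turns the commanded pose from where the row before left it, along the tool's axes as they then stand; what a row does not reach is not made up. A row lasts 1/12 s, in which the tool goes at most 41.7 mm and 7.16 degrees, less where a joint would pass 70% of its speed; a pose out of reach is approached as far as the arm can. A call is refused whole if a number of a shift passes 4.17 or a number of a turn 7.16, either way. A call with a gripper value outside its range is refused whole. The fingers move at their own pace and stop on an object; "squeeze" is the grip in N (left out, the last holds). Time passes only in rows, so rows that do not move let the fingers close. It gives the time, the measured TCP pose, the force and the opening at its end, in the units of the state.
- manip.get_state(): the state, without advancing time (a new reading comes with each control period).
- manip.capture(name): name is "scene" or "top" or "wrist"; returns (picture, depth): 400x640x3 uint8, blue, green, red; 400x640 float32, mm along the optical axis (not along the pixel's ray), 0 where there is no reading.
- manip.calibration(name): a dict with "intrinsics" (3x3 intrinsics, pixels), "world_to_cam" (4x4, takes a point from world to camera coordinates). Camera axes: x right, y down, z forward; pixel columns grow to the right and rows downward; lengths in mm; the calibration is good to about 2 mm. A picture is of the moment at which its call begins: read the wrist's pose just before it. calibration takes no time and is no camera call; for the wrist camera it gives the pose at the moment of the call.
- manip.sign_off(): hands the job in, once; it reports no verdict.
The state is a dict: "time": time; "q": joint angles; "joint_vel": joint speeds; "joint_efforts": joint torques, N m; "position": TCP position; "ee_rot": TCP orientation; "ft_force": force on the tool from outside, world axes, zero at the start; "ft_torque": the same for the moment, N m; "opening": finger opening in mm.
Only numpy, scipy, OpenCV 4.12 (cv2) and the standard library are available. Lean on these libraries where they do the work, as an engineer would, in place of code of your own. Each camera call takes 0.05 s, during which the arm holds its last target. There are 200 camera calls.

TASK

Get the cutter ready for the next slice: with the fingertips, push the loaf of soap along the white bed, in between the two guide rails and on through until its front end is right up against the stop plate. Only push it, never lift or tip it; leave the wire bow raised and the things round about where they are, and finish with the robot clear of everything.

Things in the scene. Friction and masses are not known exactly. Their poses are not given: they have to be found in the camera images.
- cutter: Soap loaf cutter, fixed to the bench: white plastic bed 480 mm long (x -250 to +230), 280 wide (y +-140), 20 thick, with two aluminium guide rails, a stop plate and a wire bow. Origin: on the bench top (20 mm under the bed's top face), on the lane's centre line. x = feed direction along the lane towards the stop, y across it, z up. At x below 0 the bed is open: the loaf is pushed from there.
- mouth (a point): Middle of the lane's entry, on the bed's top face (cutter x = 30, y = 0 mm), axes as the cutter's. From here the rails run straight along x for 165 mm, 92 mm apart (inner faces at y = +46 and -46), each 16 thick, 36 high above the bed. Before it each rail has a lead-in 26 mm long turned outward 24 degrees, reaching back to 24 mm before this point, where the opening is about 113 mm wide.
- stop (a point): Foot of the stop plate's face, on the bed's top face and the lane's centre line (cutter x = 185, y = 0 mm: 155 mm past the mouth), axes as the cutter's. The face is 80 mm wide, 52 high, square to the lane and looks back along it (-x).
- loaf: The loaf of soap: honey-coloured block 130 mm long (x), 88 wide (y), 60 high with a wavy top standing 4 mm more, 0.5 to 0.9 kg, lying on the open part of the bed, somewhat askew and to one side. It slides with friction and stays where it is left. Origin: centre of its underside. x points along its length to the front end (65 mm ahead of the origin), which faces the lane at the start.
- bow (a joint): Hinge of the wire bow, a steel frame with a black handle standing up to 340 mm above the bench beside the lane, at cutter x = 160 mm, y about -100 to -290 mm. 0 = raised, leaning back, where its weight keeps it; grows as it swings down across the lane (1.83 rad = fully down).
- scraper: Bystander: a bench scraper, steel blade and wooden grip, 104 x 65 mm, 18 mm high, lying on the bed beside the rail on the cutter's +y side. Origin: centre of its underside.
- bar: Bystander: a cut bar of soap, 88 x 60 x 25 mm, lying flat on the bench beyond the cutter's stop end. Origin: centre of its underside.
- jar: Bystander: a white lidded jar, 72 mm across and 85 mm high, standing on the bench beyond the loading end. Origin: centre of its underside.
- bottle: Bystander: an amber bottle, 54 mm across and 105 mm high, standing on the bench beyond the loading end. Origin: centre of its underside.
Not all that is in view belongs to the job. Leave any green or turquoise look-alike of the loaf alone.

How it is judged:
By the outcome, as a careful person would: the job done as asked, in the order asked, and still so for the second after the job is handed in, with the robot touching nothing.
It also fails if it takes over 58 s, if anything falls off the work surface, if the arm or the gripper's body presses on something with over 40 N, if the wrist force passes 120 N, or if a joint passes its speed limit or range.

## Working session

There is one attempt and no reset: what is moved stays moved. The work goes in short steps, Python scripts to look and compute and a tool call to move; the robot and the scene stay as the last step left them, time stands still between calls to the robot, and variables do not carry over. Pictures are saved under pics/ and viewed, on a budget of 10 in all, crops included, one or two more only if the job needs it, and the job is handed in when it is done.

Besides the shell and the picture viewer there is one more tool, called after ">>>" as name([rows], argument=value, ...), one row to a line, values as JSON. carry_out: Moves the arm, as the interface text tells. Its arguments: {"type":"object","properties":{"targets":{"type":"array","items":{"type":"array","items":{"type":"array","items":{"type":"number"}}}},"squeeze":{"type":"number"}},"required":["targets"]}

```bash
ls; mkdir -p pics; python3 - <<'E'
from cell import manip
import cv2,numpy as np
s=manip.get_state();print(s)
for n in("scene","top"):
    p,d=manip.capture(n);cv2.imwrite(f"pics/{n}0.png",p);np.save(f"{n}0.npy",d);c=manip.calibration(n);print(n,c)
E
```

```text
pics
{'time': 0.0, 'q': array([-1.25150011,  0.42672068,  0.07383217,  1.60660828, -0.03409371,
        1.11076755, -0.06709509]), 'joint_vel': array([-7.57392202e-04, -8.79465425e-04,  2.63682069e-04, -4.35285083e-05,
        2.87662451e-04,  9.48729839e-04, -8.70777745e-04]), 'joint_efforts': array([-1.85772900e-03, -9.49822783e+01,  3.75983968e+00, -4.63531637e+01,
        1.91316922e-02,  1.00604387e-02, -2.80511529e-06]), 'position': array([304.81958215, 601.83510374, 249.61700036]), 'ee_rot': array([-0.370453  ,  0.60281467,  0.36993939,  0.60209958]), 'ft_force': array([ 0.61802325, -0.74330442, -0.26147632]), 'ft_torque': array([-0.01042756,  0.02192944, -0.00531046]), 'opening': 85.60398221230655}
scene {'intrinsics': array([[461.58187909,   0.        , 320.18742537],
       [  0.        , 461.58187909, 197.56271429],
       [  0.        ,   0.        ,   1.        ]]), 'world_to_cam': array([[-8.25671607e-01,  5.64033329e-01, -1.15239855e-02,
         5.01936073e+02],
       [ 3.99879767e-01,  5.70718692e-01, -7.17200353e-01,
        -2.03319212e+02],
       [-3.97947949e-01, -5.96780177e-01, -6.96771735e-01,
         1.55051550e+03],
       [ 0.00000000e+00,  0.00000000e+00,  0.00000000e+00,
         1.00000000e+00]])}
top {'intrinsics': array([[376.27923964,   0.        , 311.02033569],
       [  0.        , 376.27923964, 197.77795062],
       [  0.        ,   0.        ,   1.        ]]), 'world_to_cam': array([[-2.19971946e-02, -9.99713749e-01, -9.40977464e-03,
         5.22943539e+01],
       [-9.93668226e-01,  2.28995037e-02, -1.09995767e-01,
         6.35436226e+02],
       [ 1.10179759e-01,  6.93059579e-03, -9.93887512e-01,
         9.31950542e+02],
       [ 0.00000000e+00,  0.00000000e+00,  0.00000000e+00,
         1.00000000e+00]])}
```

View pics/scene0.png

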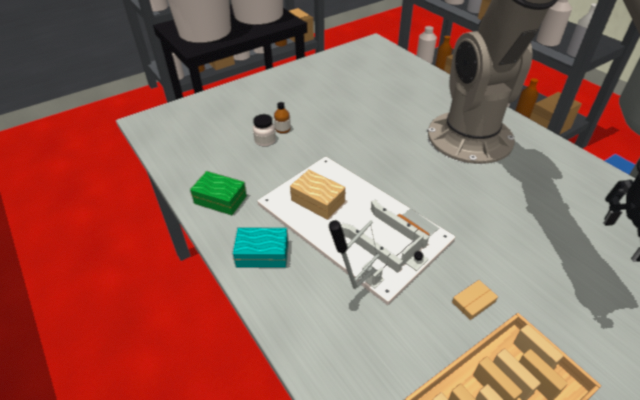

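View pics/top0.png

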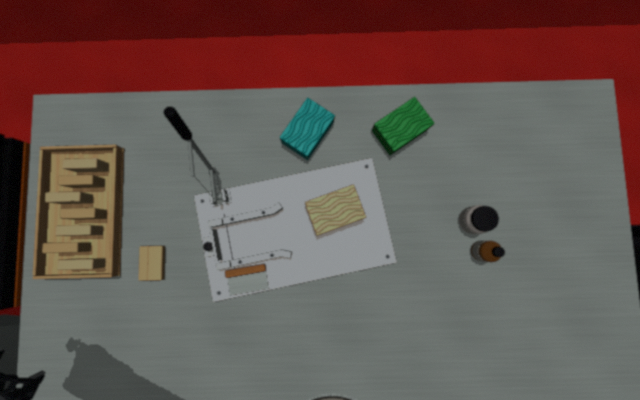

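Scene shows the honey loaf at (318,193) with the green (218,192) and turquoise (261,246) look-alikes off the bed. In the top view the loaf is at (336,210) on the white bed, with the lane opening at (285,230). The honey block on the bed is the one meant. I'll confirm it in an enlarged crop.

```bash
cat > h.py <<'E'
import numpy as np,cv2
from cell import manip
def ray(n,u,v,z,c=None):
    "world point at height z on pixel ray"
    c=c or manip.calibration(n);T=np.linalg.inv(c["world_to_cam"]);r=T[:3,:3]@np.linalg.inv(c["intrinsics"])@np.array([u,v,1.])
    return T[:3,3]+r*(z-T[2,3])/r[2]
def cloud(n,d,c=None):
    c=c or manip.calibration(n);v,u=np.mgrid[:d.shape[0],:d.shape[1]];K=c["intrinsics"]
    P=np.stack([(u-K[0,2])/K[0,0]*d,(v-K[1,2])/K[1,1]*d,d,np.ones_like(d)],-1)@np.linalg.inv(c["world_to_cam"]).T
    return P[...,:3]
def loaf(n,p,d,c=None,box=None):
    P=cloud(n,d,c);h=cv2.cvtColor(p,cv2.COLOR_BGR2HSV)
    m=(h[...,1]>60)&(h[...,0]>8)&(h[...,0]<32)&(P[...,2]>68)&(P[...,2]<100)&(d>0)
    if box: 
        k=np.zeros_like(m);k[box[1]:box[3],box[0]:box[2]]=1;m&=k
    _,lab,st,_=cv2.connectedComponentsWithStats(m.astype(np.uint8));i=1+np.argmax(st[1:,4]);q=P[lab==i]
    return cv2.minAreaRect(q[:,:2].astype(np.float32)),np.median(q[:,2]),len(q),lab==i
E
python3 - <<'E'
from h import *
p=cv2.imread("pics/top0.png");d=np.load("top0.npy")
cv2.imwrite("pics/c1.png",cv2.resize(p[150:306,188:402],None,fx=3.7,fy=3.7,interpolation=cv2.INTER_CUBIC))
print(loaf("top",p,d,box=(290,170,380,250))[:3])
P=cloud("top",d)
for u,v in((300,240),(380,240),(420,300),(250,235)):print(P[v,u])
ps=cv2.imread("pics/scene0.png");print(loaf("scene",ps,np.load("scene0.npy"),box=(270,150,360,230))[:3])
E
```

```text
(((601.1503295898438, -19.928512573242188), (86.05288696289062, 126.28521728515625), 18.805166244506836), np.float64(82.69474059625452), 1691)
[529.22493361  68.97038482  18.657337  ]
[ 524.68645524 -137.3985978    18.26908898]
[ 368.99438661 -236.38696925    2.5830452 ]
[544.92677873 198.08228463  19.77497839]
(((602.4824829101562, -18.505943298339844), (90.39285278320312, 130.73057556152344), 17.94999885559082), np.float64(81.25303469154971), 1149)
```

View pics/c1.png

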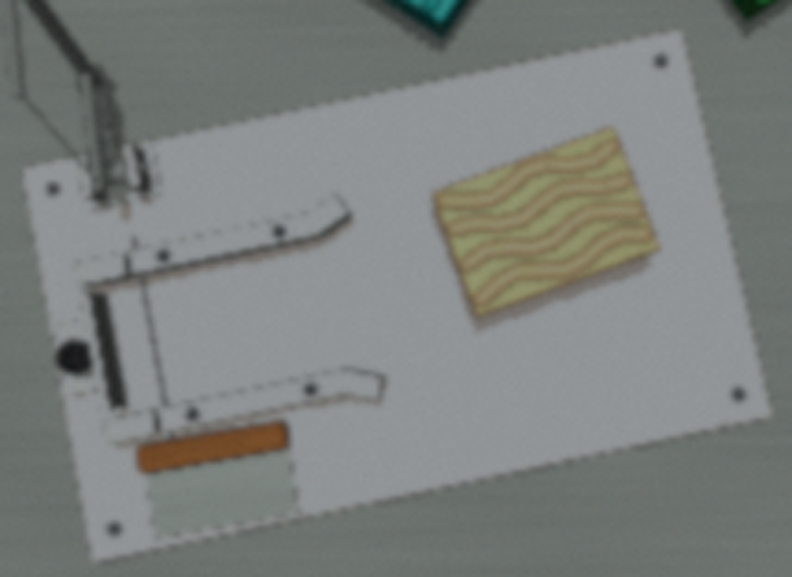

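The crop confirms the honey loaf on the open part of the bed, corners (434,190), (613,128), (659,250), (477,316). Bed corners are at (24,168), (683,32), (771,413), (95,562).

```bash
python3 - <<'E'
from h import *
f=lambda x,y:((x+.5)/3.7-.5+188,(y+.5)/3.7-.5+150)
def fit(C,L,z):
    W=np.array([ray("top",*f(*c),z)[:2] for c in C]);L=np.array(L,float)
    a=L-L.mean(0);b=W-W.mean(0);th=np.arctan2((a[:,0]*b[:,1]-a[:,1]*b[:,0]).sum(),(a*b).sum())
    R=np.array([[np.cos(th),-np.sin(th)],[np.sin(th),np.cos(th)]]);t=W.mean(0)-R@L.mean(0)
    print(np.degrees(th),t,(W-(L@R.T+t)).round(1).tolist());return R,t
R,t=fit([(24,168),(683,32),(771,413),(95,562)],[(230,-140),(-250,-140),(-250,140),(230,140)],20)
print("stop-ish rail check")
for c,z in(((98,285),56),((348,212),56),((384,376),56),((120,405),72),((95,295),72)):print((R.T@(ray("top",*f(*c),z)[:2]-t)).round(1))
R2,t2=fit([(434,190),(613,128),(659,250),(477,316)],[(65,-44),(-65,-44),(-65,44),(65,44)],82)
for q in(t2,(602.5,-18.5),(601.1,-19.9)):print("loaf in cutter",R.T@(np.array(q)-t))
s=manip.get_state()
from scipy.spatial.transform import Rotation as Ro
print(Ro.from_quat(s["ee_rot"]).as_matrix().round(3))
for n,k in(("stop end",(190,0)),("start",(-200,0))):print(n,R@k+t)
E
```

```text
100.71884480062587 [558.19620673  93.56655758] [[-0.5, -1.3], [-3.0, 0.4], [2.7, 2.4], [0.9, -1.5]]
stop-ish rail check
[183.1 -43.7]
[  7.9 -57. ]
[ 6.3 56. ]
[179.   38.2]
[182.2 -36.2]
108.1800241534942 [601.77876541 -20.5041347 ] [[0.4, -2.3], [-1.6, 1.7], [0.5, 1.8], [0.6, -1.3]]
loaf in cutter [-120.18626094  -21.60613196]
loaf in cutter [-118.35123731  -22.68753081]
loaf in cutter [-119.46642395  -21.05157275]
[[-0.    -0.892  0.452]
 [-0.001  0.452  0.892]
 [-1.    -0.    -0.001]]
stop end [522.85814655 280.2513762 ]
start [ 595.39416482 -102.9437778 ]
```

```bash
cat >> h.py <<'E'
from scipy.spatial.transform import Rotation as Ro
TH,T0=100.7,np.array([558.2,93.6])
def cut(p):
    a=np.radians(TH);R=np.array([[np.cos(a),-np.sin(a)],[np.sin(a),np.cos(a)]]);return R.T@(np.asarray(p)[:2]-T0)
def st():
    s=manip.get_state();M=Ro.from_quat(s["ee_rot"]).as_matrix();yaw=np.degrees(np.arctan2(M[1,2],M[0,2]))-TH
    print("t",s["time"],"cut",cut(s["position"]).round(1),"z",s["position"][2].round(1),"jawyaw",yaw.round(2),"F",s["ft_force"].round(1),"op",round(s["opening"],1),"q7",s["q"][6].round(2));return s
E
python3 -c "
from h import *
st()"
```

```text
t 0.1 cut [546.4 154.6] z 249.7 jawyaw -37.56 F [ 0.6  0.2 -0.7] op 85.4 q7 -0.07
```

>>> carry_out([
  [[55,0,0,0,-6.26],[55,0,0,0,-6.26],[55,0,0,0,-6.26],[55,0,0,0,-6.26],[55,0,0,0,-6.26],[55,0,0,0,-6.26],[55,0,-1.5,-3.6,0],[55,0,-1.5,-3.6,0],[55,0,-1.5,-3.6,0],[55,0,-1.5,-3.6,0],[55,0,-1.5,-3.6,0],[55,0,-1.5,-3.6,0]],
])

```text
time: 1.1
position: [434.1, 404.7, 250.1]
ee_rot: [-0.544, 0.451, 0.544, 0.451]
ft_force: [0.4, 0.3, 0.5]
opening: 46.8
```

```bash
python3 -c "
from h import *
st()"
```

```text
t 1.1 cut [328.8  64.2] z 250.1 jawyaw -0.0 F [0.4 0.3 0.5] op 46.8 q7 0.9
```

>>> carry_out([
  [[55,0,0,-3.75,0],[55,0,0,-3.75,0],[55,0,0,-3.75,0],[55,0,0,-3.75,0],[55,0,0,-3.75,0],[55,0,0,-3.75,0],[55,0,0,-3.75,0],[55,0,0,-3.75,0],[55,0,0,-3.75,0],[55,0,0,-3.75,0],[55,0,0,-3.75,0],[55,0,0,-3.75,0]],
])

```text
time: 2.1
position: [516.8, -37.5, 250.3]
ee_rot: [-0.544, 0.451, 0.544, 0.451]
ft_force: [1.3, -0.1, 0.2]
opening: 47.1
```

>>> carry_out([
  [[55,0,-3.0,0,0],[55,0,-3.0,0,0],[55,0,-3.0,0,0],[55,0,-3.0,0,0],[55,0,-3.0,0,0],[55,0,-3.0,0,0],[55,0,0,0,0],[55,0,0,0,0]],
])

```text
time: 2.77
position: [694.5, -1.8, 248.9]
ee_rot: [-0.544, 0.452, 0.545, 0.45]
ft_force: [0.2, -0.6, 0.7]
opening: 46.7
```

```bash
python3 - <<'E'
from h import *
st();c=manip.calibration("wrist");p,d=manip.capture("wrist");cv2.imwrite("pics/w1.png",p)
print(c["world_to_cam"].round(2).tolist())
m=loaf("wrist",p,d,c);print(m[:3]);print(cut(m[0][0]))
E
```

```text
t 2.7667 cut [-119.  -116.2] z 248.9 jawyaw 0.03 F [ 0.2 -0.6  0.7] op 46.7 q7 1.78
[[-0.19, 0.98, -0.0, 131.56], [0.94, 0.18, 0.31, -689.35], [0.3, 0.06, -0.95, 169.03], [0.0, 0.0, 0.0, 1.0]]
(((604.0084228515625, -21.927581787109375), (87.22586059570312, 128.99102783203125), 18.782320022583008), np.float64(80.57666549436141), 18803)
[-122.02397504  -23.56232739]
```

View pics/w1.png

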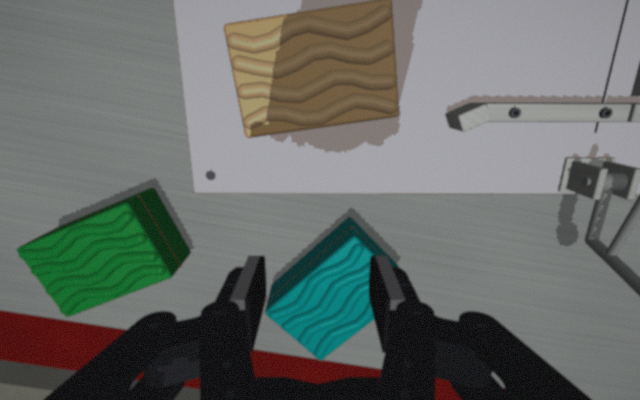

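The wrist view shows the honey loaf at (315,68). The bed edge runs level along row 192, so the jaw yaw matches the cutter. The fingers will come down between the loaf and the turquoise block at (330,290).

>>> carry_out([
  [[55,2.8,0,0,0],[55,2.8,0,0,0],[55,2.8,0,0,0],[55,2.8,0,0,0],[55,2.8,0,0,0],[55,2.8,0,0,0],[55,2.0,0,0,0],[55,1.2,0,0,0],[55,0,0,0,0],[55,0,0,0,0]],
])

```text
time: 3.65
position: [693.7, -2.4, 50.9]
ee_rot: [-0.544, 0.451, 0.544, 0.451]
ft_force: [1.0, -0.3, 0.1]
opening: 47.0
```

>>> carry_out([
  [[55,0,0.5,0,0],[55,0,0.5,0,0],[55,0,0.5,0,0],[55,0,0.5,0,0],[55,0,0.4,0,0],[55,0,0.4,0,0],[55,0,0.4,0,0],[55,0,0.4,0,0],[55,0,0.4,0,0],[55,0,0.4,0,0],[55,0,0.3,0,0],[55,0,0,0,0]],
])

```text
time: 4.65
position: [647.0, -11.0, 50.3]
ee_rot: [-0.544, 0.451, 0.545, 0.451]
ft_force: [0.7, -0.9, 0.6]
opening: 47.0
```

```bash
python3 - <<'E'
from h import *
st();p,d=manip.capture("top");cv2.imwrite("pics/t2.png",cv2.resize(p[110:310,188:402],None,fx=3,fy=3,interpolation=cv2.INTER_CUBIC))
m=loaf("top",p,d,box=(290,170,380,250));print(m[:3],cut(m[0][0]))
E
```

```text
t 4.65 cut [-119.3  -67.8] z 50.3 jawyaw -0.01 F [ 0.7 -0.9  0.6] op 47.0 q7 1.84Traceback (most recent call last):
  File "<stdin>", line 3, in <module>
  File "h.py", line 16, in loaf
    _,lab,st,_=cv2.connectedComponentsWithStats(m.astype(np.uint8));i=1+np.argmax(st[1:,4]);q=P[lab==i]
                                                                        ~~~~~~~~~^^^^^^^^^^
    return _wrapfunc(a, 'argmax', axis=axis, out=out, **kwds)
    return bound(*args, **kwds)
ValueError: attempt to get argmax of an empty sequence
```

```bash
python3 - <<'E'
from h import *
p,d=manip.capture("wrist");cv2.imwrite("pics/w2.png",p);c=manip.calibration("wrist")
q,_=manip.capture("scene");cv2.imwrite("pics/j.png",np.hstack([cv2.resize(p,(480,300)),cv2.resize(q[120:320,200:410],(315,300))]))
m=loaf("wrist",p,d,c);print(m[:3],cut(m[0][0]))
E
```

```text
(((594.8185424804688, -21.47759246826172), (93.04829406738281, 129.97743225097656), 11.785564422607422), np.float64(80.83935182036066), 139917) [-119.8755558   -14.61578133]
```

View pics/j.png

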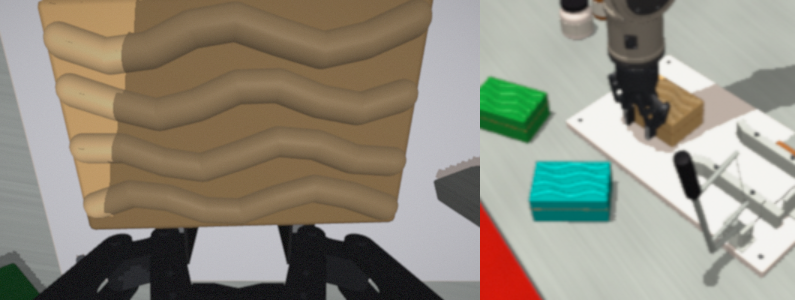

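Loaf is nearly square to the fingers (wrist view: its near edge is at row ~225). I'll continue about 12 mm, then back off and lift.

>>> carry_out([
  [[55,0,0.25,0,0],[55,0,0.25,0,0],[55,0,0.25,0,0],[55,0,0.25,0,0],[55,0,0.25,0,0],[55,0,0,0,0],[55,0,-0.5,0,0],[55,0,-1.0,0,0],[55,0,-1.5,0,0],[55,0,-0.5,0,0],[55,-3.0,0,0,0],[55,-3.0,0,0,0]],
])

```text
time: 5.8
position: [669.1, -6.6, 109.0]
ee_rot: [-0.544, 0.452, 0.545, 0.45]
ft_force: [0.4, 0.5, 0.5]
opening: 46.7
```

>>> carry_out([
  [[55,-3.5,0,0,0],[55,-3.5,0,0,0],[55,-3.5,0,-1.5,0],[55,-3.5,0,-1.5,0],[55,0,0,-3.5,0],[55,0,0,-3.5,0],[55,0,0,-3.5,0],[55,0,0,0,0],[55,0,0,0,0]],
])

```text
time: 6.55
position: [694.7, -142.3, 250.0]
ee_rot: [0.544, -0.453, -0.543, -0.452]
ft_force: [-0.2, 1.0, -0.1]
opening: 47.0
```

```bash
python3 - <<'E'
from h import *
st();c=manip.calibration("wrist");p,d=manip.capture("wrist");cv2.imwrite("pics/w3.png",p)
m=loaf("wrist",p,d,c);print(m[:3],cut(m[0][0]))
P=cloud("wrist",d,c);A=np.array([cut(x) for x in P.reshape(-1,3)]);z=P[...,2].ravel()
r=(z>53)&(z<60)&(abs(A[:,1])<75)&(A[:,0]>35)&(A[:,0]<110);R=A[r]
for sgn in(1,-1):
    Q=R[R[:,1]*sgn>0]
    if len(Q):
        b=[(x,np.percentile(abs(Q[(Q[:,0]>x)&(Q[:,0]<x+8),1]),[2,98]).round(1)) for x in range(35,105,8) if ((Q[:,0]>x)&(Q[:,0]<x+8)).sum()>10];print(sgn,b)
E
```

```text
t 6.55 cut [-257.2  -90.4] z 250.0 jawyaw -0.23 F [-0.2  1.  -0.1] op 47.0 q7 1.99
(((579.4906005859375, -23.57823944091797), (87.25101470947266, 130.0297088623047), 10.624781608581543), np.float64(80.5048407780605), 19011) [-119.0937913     0.83567053]
-1 [(35, array([55.2, 63.7]))]
```

View pics/w3.png

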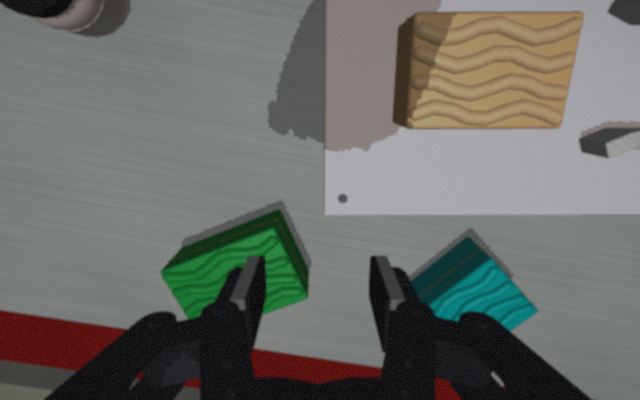

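Loaf now straight (yaw about 0), at y about +1. Next I'll roll 90° and go behind it.

>>> carry_out([
  [[55,0,0,0,7.1],[55,0,0,0,7.1],[55,0,0,0,7.1],[55,0,0,0,7.1],[55,0,0,0,7.1],[55,0,0,0,7.1],[55,0,0,0,7.1],[55,0,0,0,7.1],[55,0,0,0,7.1],[55,0,0,0,7.1],[55,0,0,0,7.1],[55,0,0,0,7.1]],
])

```text
time: 7.6
position: [695.1, -137.4, 250.1]
ee_rot: [-0.094, 0.701, 0.094, 0.701]
ft_force: [0.0, -0.3, -0.8]
opening: 47.1
```

>>> carry_out([
  [[55,0,0,0,4.8],[55,0,0,-3.0,0],[55,0,0,-3.0,0],[55,0,0,-3.1,0],[55,0,1.5,0,0],[55,0,1.0,0,0],[55,0,0,0,0],[55,0,0,0,0]],
])

```text
time: 8.27
position: [601.8, -129.6, 250.3]
ee_rot: [-0.067, 0.704, 0.067, 0.704]
ft_force: [-0.9, -0.5, -0.2]
opening: 47.1
```

```bash
python3 - <<'E'
from h import *
st();c=manip.calibration("wrist");p,d=manip.capture("wrist");cv2.imwrite("pics/w4.png",p)
m=loaf("wrist",p,d,c);print(m[:3],cut(m[0][0]))
P=cloud("wrist",d,c);A=np.array([cut(x) for x in P.reshape(-1,3)]);z=P[...,2].ravel()
r=(z>53)&(z<60)&(abs(A[:,1])<75)&(A[:,0]>35)&(A[:,0]<140);R=A[r]
for sgn in(1,-1):
    Q=R[R[:,1]*sgn>0]
    print(sgn,[(x,np.percentile(abs(Q[(Q[:,0]>x)&(Q[:,0]<x+8),1]),[2,98]).round(1).tolist()) for x in range(35,135,12) if ((Q[:,0]>x)&(Q[:,0]<x+8)).sum()>10])
E
```

```text
t 8.2667 cut [-227.5   -1.4] z 250.3 jawyaw -89.8 F [-0.9 -0.5 -0.2] op 47.1 q7 0.57
(((581.8114013671875, -37.56440353393555), (87.2308578491211, 99.15480041503906), 10.80864429473877), np.float64(80.50725448467225), 14196) [-133.26767034    1.15198574]
1 []
-1 []
```

View pics/w4.png

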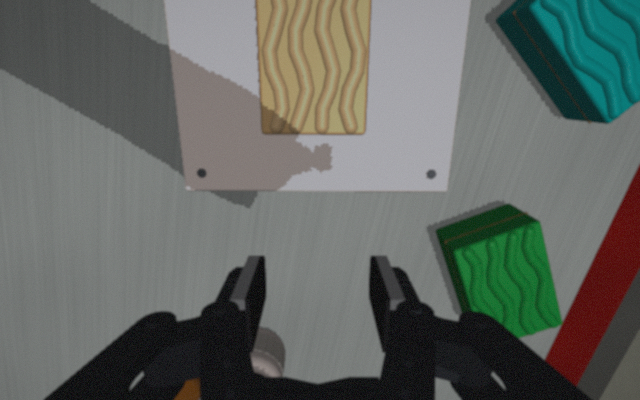

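```bash
python3 - <<'E'
from h import *
for u,v,z in((202,173,20),(431,174,20),(186,190,20),(447,190,20),(263,133,80),(365,133,80),(260,20,80),(370,20,80)):print((u,v),cut(ray("wrist",u,v,z)).round(1))
E
```

```text
(202, 173) [-231.7  117.8]
(431, 174) [-232.3 -121.2]
(186, 190) [-250.2  136.6]
(447, 190) [-249.6 -140. ]
(263, 133) [-183.5   43. ]
(365, 133) [-183.4  -42.2]
(260, 20) [-98.8  41.4]
(370, 20) [-98.6 -42.2]
```

>>> carry_out([
  [[55,2.9,0,0,0],[55,2.9,0,0,0],[55,2.9,0,0,0],[55,2.9,0,0,0],[55,2.9,0,0,0],[55,2.9,0,0,0],[55,2.0,0,0,0],[55,0.8,0,0,0],[55,0,0,0,0],[55,0,0.8,0,0],[55,0,0.8,0,0],[55,0,0.8,0,0]],
])

```text
time: 9.32
position: [597.0, -107.2, 49.6]
ee_rot: [-0.066, 0.703, 0.066, 0.705]
ft_force: [-0.2, -0.4, 0.5]
opening: 47.3
```

>>> carry_out([
  [[55,0,0.5,0.01,0],[55,0,0.5,0.02,0],[55,0,0.5,0.02,0],[55,0,0.5,0.02,0],[55,0,0.5,0.02,0],[55,0,0.5,0.02,0],[55,0,0.5,0.02,0],[55,0,0.5,0.01,0],[55,0,0.5,0.01,0],[55,0,0.5,0,0],[55,0,0.5,0,0],[55,0,0.5,0,0]],
])

```text
time: 10.32
position: [587.1, -49.2, 48.9]
ee_rot: [-0.066, 0.704, 0.065, 0.704]
ft_force: [0.2, -4.9, 2.2]
opening: 46.7
```

```bash
python3 - <<'E'
from h import *
st();c=manip.calibration("wrist");p,d=manip.capture("wrist");cv2.imwrite("pics/w5.png",p)
m=loaf("wrist",p,d,c);print(m[:3],cut(m[0][0]))
q,d=manip.capture("top");cv2.imwrite("pics/j2.png",np.hstack([cv2.resize(p,(400,250)),cv2.resize(q[150:306,188:402],(400,250),interpolation=cv2.INTER_CUBIC)]))
E
```

```text
t 10.3167 cut [-145.7   -1.9] z 48.9 jawyaw -90.03 F [ 0.2 -4.9  2.2] op 46.7 q7 0.6
(((575.3662719726562, 2.3103790283203125), (87.17485809326172, 92.97599029541016), 10.492445945739746), np.float64(80.6980765744197), 94639) [-9.28895534e+01  8.16364364e-02]
```

View pics/j2.png

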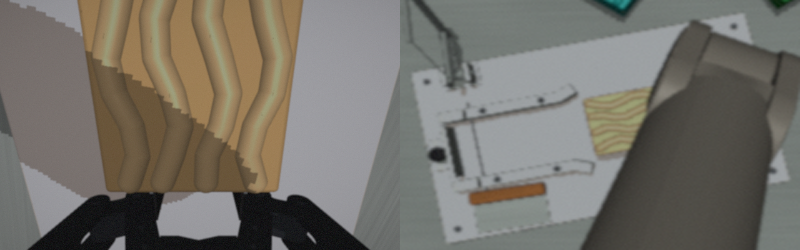

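The top view shows the loaf front (585,98)–(597,157) lined up with the rail mouth (577,92)–(593,168). I'll keep pushing.

>>> carry_out([
  [[55,0,0.4,0,0],[55,0,0.4,0,0],[55,0,0.4,0,0],[55,0,0.4,0,0],[55,0,0.4,0,0],[55,0,0.4,0,0],[55,0,0.4,0,0],[55,0,0.4,0,0],[55,0,0.4,0,0],[55,0,0.4,0,0],[55,0,0.4,0,0],[55,0,0.4,0,0]],
])

```text
time: 11.42
position: [578.0, -2.1, 48.6]
ee_rot: [-0.066, 0.704, 0.065, 0.704]
ft_force: [0.9, -5.2, 1.4]
opening: 46.6
```

```bash
python3 - <<'E'
from h import *
st();c=manip.calibration("wrist");p,d=manip.capture("wrist")
m=loaf("wrist",p,d,c);print(m[:3],cut(m[0][0]))
q,d=manip.capture("top");cv2.imwrite("pics/j3.png",cv2.resize(q[170:280,195:365],(680,440),interpolation=cv2.INTER_CUBIC))
E
```

```text
t 11.4167 cut [-97.7  -1.7] z 48.6 jawyaw -90.05 F [ 0.9 -5.2  1.4] op 46.6 q7 0.53
(((566.6132202148438, 49.62413787841797), (87.65870666503906, 92.46233367919922), 10.537116050720215), np.float64(80.68264992710499), 95207) [-44.77329898  -0.10208836]
```

View pics/j3.png

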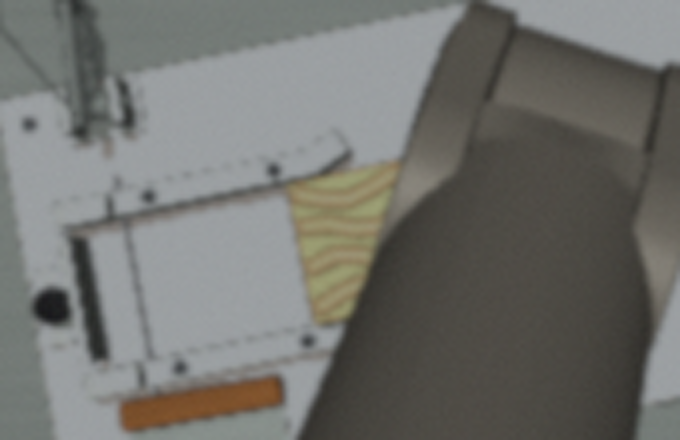

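The loaf is entering the lane cleanly, with its front at (288,185)–(315,325) between the rails and a push force of 5 N. I'll continue.

>>> carry_out([
  [[55,0,0.5,0,0],[55,0,0.5,0,0],[55,0,0.5,0,0],[55,0,0.5,0,0],[55,0,0.5,0,0],[55,0,0.5,0,0],[55,0,0.5,0,0],[55,0,0.5,0,0],[55,0,0.5,0,0],[55,0,0.5,0,0],[55,0,0.5,0,0],[55,0,0.5,0,0]],
])

```text
time: 12.52
position: [566.7, 57.5, 48.4]
ee_rot: [-0.066, 0.704, 0.066, 0.704]
ft_force: [1.7, -5.7, 1.6]
opening: 46.9
```

>>> carry_out([
  [[55,0,0.5,0,0],[55,0,0.5,0,0],[55,0,0.5,0,0],[55,0,0.5,0,0],[55,0,0.5,0,0],[55,0,0.5,0,0],[55,0,0.5,0,0],[55,0,0.5,0,0],[55,0,0.5,0,0],[55,0,0.5,0,0],[55,0,0.5,0,0],[55,0,0.5,0,0]],
])

```text
time: 13.52
position: [555.6, 116.4, 48.4]
ee_rot: [-0.066, 0.704, 0.066, 0.704]
ft_force: [2.9, -5.2, 1.3]
opening: 46.6
```

```bash
python3 - <<'E'
from h import *
st();c=manip.calibration("wrist");p,d=manip.capture("wrist");cv2.imwrite("pics/w6.png",p)
m=loaf("wrist",p,d,c);print(m[:3],cut(m[0][0]))
E
```

```text
t 13.5167 cut [22.9 -1.7] z 48.4 jawyaw -90.03 F [ 2.9 -5.2  1.3] op 46.6 q7 0.33
(((544.4337768554688, 167.8554229736328), (87.52305603027344, 92.9234390258789), 10.643651008605957), np.float64(80.67271527003747), 95499) [75.52025688 -0.25988604]
```

>>> carry_out([
  [[55,0,0.2,0,0],[55,0,0.2,0,0],[55,0,0.2,0,0],[55,0,0.2,0,0],[55,0,0.2,0,0],[55,0,0.2,0,0],[55,0,0.2,0,0],[55,0,0.2,0,0]],
])

```text
time: 14.23
position: [552.5, 132.1, 48.3]
ee_rot: [-0.066, 0.704, 0.066, 0.704]
ft_force: [2.4, -4.5, -0.9]
opening: 46.8
```

>>> carry_out([
  [[55,0,0.1,0,0],[55,0,0.1,0,0],[55,0,0.1,0,0]],
])

```text
time: 14.48
position: [552.0, 134.4, 48.3]
ee_rot: [-0.066, 0.704, 0.066, 0.704]
ft_force: [2.3, -11.8, -0.1]
opening: 47.5
```

>>> carry_out([
  [[55,0,0.1,0,0],[55,0,0,0,0]],
])

```text
time: 14.65
position: [552.0, 134.3, 48.3]
ee_rot: [-0.066, 0.704, 0.065, 0.704]
ft_force: [3.4, -12.0, 0.4]
opening: 47.0
```

>>> carry_out([
  [[55,0,0.1,0,0],[55,0,0.1,0,0],[55,0,0.1,0,0],[55,0,0,0,0]],
])

```text
time: 14.98
position: [551.9, 134.4, 48.4]
ee_rot: [-0.066, 0.704, 0.063, 0.704]
ft_force: [6.4, -27.5, 0.2]
opening: 46.8
```

```bash
python3 - <<'E'
from h import *
st();q,d=manip.capture("top");cv2.imwrite("pics/j4.png",cv2.resize(q[190:280,195:315],(720,540),interpolation=cv2.INTER_CUBIC))
E
```

```text
t 14.9833 cut [41.3 -1.4] z 48.4 jawyaw -90.2 F [  6.4 -27.5   0.2] op 46.8 q7 0.29
```

View pics/j4.png

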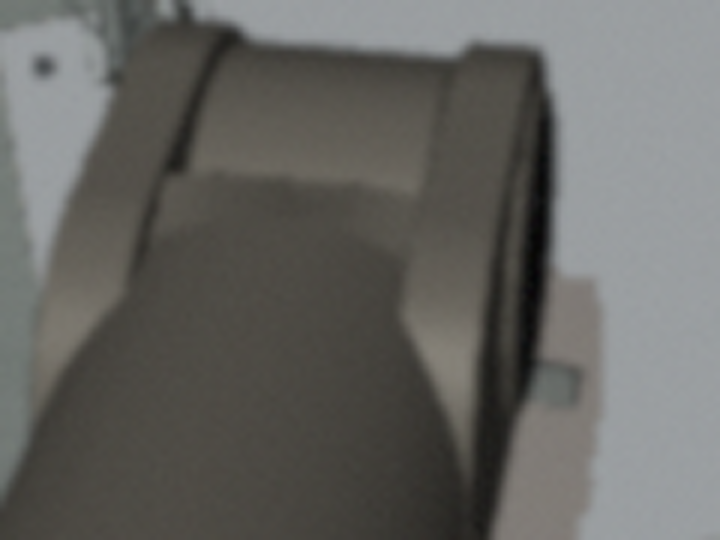

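The arm hides the stop, but the contact is hard: force rose to 28 N with no motion. I'll back off, lift and look.

>>> carry_out([
  [[55,0,-0.4,0,0],[55,0,-0.5,0,0],[55,0,-1.0,0,0],[55,0,-2.0,0,0],[55,0,-2.0,0,0],[55,-3.0,0,0,0],[55,-3.5,0,0,0],[55,-3.5,0,0,0],[55,-3.5,-1,0,0],[55,-3.5,-1,0,0],[55,-3.0,-2,0,0],[55,0,0,0,0]],
])

```text
time: 16.03
position: [572.1, 37.7, 254.2]
ee_rot: [-0.064, 0.702, 0.065, 0.707]
ft_force: [0.6, -0.0, 0.1]
opening: 47.3
```

>>> carry_out([
  [[55,0,-3.5,0,0],[55,0,-3.5,0,0],[55,0,-3.5,0,0],[55,0,-3.5,0,0],[55,0,-3.5,0,0],[55,0,-3.0,0,0],[55,0,0,0,0],[55,0,0,0,0]],
])

```text
time: 16.7
position: [607.2, -162.2, 248.1]
ee_rot: [-0.065, 0.704, 0.065, 0.704]
ft_force: [-0.5, 0.9, 0.5]
opening: 46.9
```

```bash
python3 - <<'E'
from h import *
st();q,d=manip.capture("top")
m=loaf("top",q,d,box=(200,170,320,280));print(m[:3],cut(m[0][0]))
a=cv2.resize(q[190:280,195:315],(440,330),interpolation=cv2.INTER_CUBIC)
s,ds=manip.capture("scene");m=loaf("scene",s,ds,box=(330,190,450,290));print(m[:3],cut(m[0][0]))
b=cv2.resize(s[190:280,330:428],(359,330),interpolation=cv2.INTER_CUBIC)
cv2.imwrite("pics/j5.png",np.hstack([a,b]));np.save("top5.npy",d)
E
```

```text
t 16.7 cut [-260.5   -0.6] z 248.1 jawyaw -90.19 F [-0.5  0.9  0.5] op 46.9 q7 0.66
(((534.2973022460938, 210.54803466796875), (87.51175689697266, 129.64169311523438), 10.7711820602417), np.float64(82.53482440898756), 1935) [119.35256839   1.77375091]
(((534.7262573242188, 212.24234008789062), (91.65631866455078, 129.19659423828125), 10.666479110717773), np.float64(81.57143920090653), 1425) [120.93777194   1.03767821]
```

View pics/j5.png

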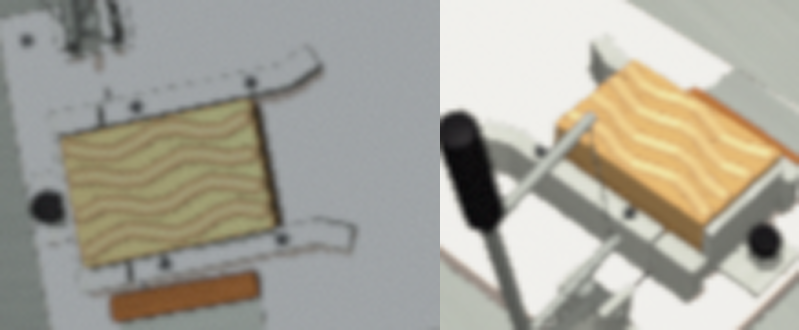

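The loaf sits between the rails, and in the scene crop its front meets the stop plate (705,240)–(780,160) with no gap. Its origin measures x = 119–121 mm against 120 for flush contact. The bow is raised and the scraper hasn't moved.

```bash
python3 -c "
from cell import manip
print(manip.sign_off())"
```

```text
the job is handed in; nothing more can be done
None
```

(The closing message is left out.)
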